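# Sort a stripped damper's parts and sockets into their trays

### The arm

A 7-joint arm with a two-finger parallel gripper is mounted at the origin on the work surface. World frame = base frame: x ahead of the robot, y to its left, z up, the work surface at z = 0. Lengths are in m, angles in rad, forces in N, time in s.
With the tool pointing down it reaches from about 0.425 to 0.925 m from the base axis. Payload 6.8 kg.
Tool frame: the origin (TCP) lies on the front face of the gripper's body, between the roots of the fingers; the fingertips stand 73 mm ahead of it and the grasp point (between the pads) lies 54 mm ahead of it; z points along the fingers, y is the line along which they close (so a half turn about z gives the same grasp; the last joint's range is limited). The gripper opens to 85 mm and grips with 20 to 120 N. Pads are 22 mm wide; open, the fingers measure 114 mm over their backs; the gripper's body (76 mm by 85 mm) begins 54 mm behind the grasp point. The pads swing forward as they close: fully open they stand 13 mm farther back than shut.
Start: joints at [1.085, 0.477, 0.022, 1.555, -0.011, 1.109, -0.083], TCP at [0.249, -0.627, 0.304] pointing down, gripper open.
Joint ranges: [-2.96, 2.96], [-0.34, 2.1], [-1.41, 1.46], [0.24, 2.44], [-1.37, 4.51], [0.17, 1.92], [-2.96, 2.96]. Speed limits (rad/s): [2.39, 2.39, 3.14, 3.14, 3.14, 3.14, 3.14].

### API

Orientations are given as a unit quaternion [w, x, y, z].
In Python, from station import bot, optics gives the robot as it stands.
- The arm moves only by the tool drive_tool, never from a script. Its argument "deltas" is a list of rows, each an object with "gripper": the closure in counts, from 0 (fully open) to 255 (shut); "offset": the shift along the tool's x, y, z in units of 1000 mm (1.0 is 1000 mm), a list of three; "angular": the turn, a rotation vector about the tool's x, y, z in units of 45 degrees (1.0 is 45 degrees), a list of three. In form: [{"gripper": gripper, "offset": [dx, dy, dz], "angular": [rx, ry, rz]}, ...]. A call has 1 to 5 rows; each row is the pose to reach, as a shift and turn from the pose commanded when the call began, along the tool's axes at that moment; what a row does not reach only later rows make up. A row lasts 1/10 s, in which the tool goes at most 50 mm and 8.59 degrees, less where a joint would pass 70% of its speed; a pose out of reach is approached as far as the arm can. A call with a number of a shift or a turn outside -1 to 1 is refused whole. A call with a gripper value outside its range is refused whole. The fingers move at their own pace and stop on an object; "grip_force" is the grip in N (left out, the last holds). Time passes only in rows, so rows that repeat a pose let the fingers close. It gives the time, the measured TCP pose, the force, the opening and the grip force at its end, in the units of the state.
- bot.get_obs(): the state, without advancing time (a new reading comes with each control period).
- optics.read_camera(name): name is "scene" or "side" or "wrist"; returns the picture (384x512x3 uint8, blue, green, red); there is no depth.
- optics.camera_model(name): a dict with "fx", "fy", "cx", "cy" (pixels), "cam_to_world" (4x4, takes a point from camera to world coordinates). Camera axes: x right, y up, looking along -z (the intrinsics and any distortion apply to the point x, -y, -z); pixel columns grow to the right and rows downward; lengths in m; the calibration is good to about 2 mm. The wrist camera is an equidistant fisheye: a pixel r from the principal point sees the ray r / f radians off the axis. A picture is of the moment at which its call begins: read the wrist's pose just before it. camera_model takes no time and is no camera call; for the wrist camera it gives the pose at the moment of the call.
- bot.hand_in(): hands the job in; it is judged then, once.
The state is a dict: "t": time; "q": joint angles; "joint_vel": joint speeds; "joint_torque": joint torques, N m; "eef_pos": TCP position; "tool_rot": TCP orientation; "contact_force": force on the tool from outside, world axes, zero at the start; "torque": the same for the moment, N m; "gripper_width": opening from 0.0 (shut) to 1.0 (fully open); "grasp_force": force on a finger pad.
Only numpy, scipy, OpenCV 4.12 (cv2) and the standard library are available. Lean on these libraries where they do the work, as an engineer would, in place of code of your own. Each camera call takes 0.05 s, during which the arm holds its last target. There are 200 camera calls.

### The job

Sort the things standing on the damper bench: stand both bright steel sockets in the plain undivided steel tray, put one black seal head into each bay of the divided black bin, and put the aluminium piston into the round dish. Everything must end standing upright on the floor of its tray, let go and still; leave the loose bolt and the rubber ring where they lie.

Things in the scene. Friction and masses are not known exactly. Their poses are not given: they have to be found in the camera images.
- socket_short: short drive socket: plain bright steel cylinder, 28 mm diameter, 38 mm tall, dark hexagon in its top. It starts standing upright on the bench; origin at the centre of its underside, z up its axis.
- socket_deep: deep drive socket: plain bright steel cylinder, 28 mm diameter, 62 mm tall, dark hexagon in its top. It starts standing upright on the bench; origin at the centre of its underside, z up its axis.
- head_a: one of two identical black seal heads: black cylinder 34 mm in diameter and 30 mm tall, with a black neck 24 mm in diameter on top (38 mm tall in all) and a small bright bush in the neck. It starts standing upright on the bench; origin at the centre of its underside, z up its axis.
- head_b: the other black seal head, same shape and size as head_a. It starts standing upright on the bench; origin at the centre of its underside, z up its axis.
- piston: damper piston: aluminium disc 44 mm in diameter, 26 mm tall, dark band round its side, one hole and a circle of six small holes in its top. It starts standing upright on the bench; origin at the centre of its underside, z up its axis.
- steel_tray: plain steel tray, open, undivided, 160 x 94 mm outside, 16 mm high, walls and floor 4 mm thick, fixed to the bench. Origin at the centre of its underside, x along its 160 mm side, z up; it may be turned by up to 15 degrees.
- black_bin: shallow black plastic bin, 160 x 94 mm outside, 16 mm high, walls and floor 4 mm thick, fixed to the bench, split by one 4 mm cross wall at the middle into two equal bays. Origin at the centre of its underside, x along its 160 mm side, z up: the bay centres lie at x = +39 and -39 mm, each bay is 74 mm (x) by 86 mm (y) inside; it may be turned by up to 15 degrees.
- dish: round open steel dish, 132 mm across the rim, about 110 mm across its flat floor, 16 mm high, floor 4 mm thick, fixed to the bench. Origin at the centre of its underside, z up.
- rubber_ring: small loose black rubber ring lying flat among the parts, 30 mm outside, 6 mm thick; to be left alone. Origin at the centre of its underside.
- bolt: small loose dark hexagon-headed bolt lying on its side among the parts, about 42 mm long, head 17 mm high; to be left alone. Origin under its middle, x along the bolt.

How it is judged:
By the outcome, as a careful person would: the job done as asked, in the order asked, and still so for the second after the job is handed in, with the robot touching nothing.
It also fails if it takes over 134 s, if anything falls off the work surface, if the arm or the gripper's body presses on something with over 40 N, if the wrist force passes 120 N, or if a joint passes its speed limit or range.

## Working session

There is one attempt and no reset: what is moved stays moved. The work goes in short steps, Python scripts to look and compute and a tool call to move; the robot and the scene stay as the last step left them, time stands still between calls to the robot, and variables do not carry over. Pictures are saved under pics/ and viewed, at most 17 in all, crops included, and the job is handed in when it is done.

Besides the shell and the picture viewer there is one more tool, called as name([rows], argument=value, ...), one row to a line, values as JSON. drive_tool: Moves the arm, as the interface text tells. Its arguments: {"type":"object","properties":{"deltas":{"type":"array"},"grip_force":{"type":"number"}},"required":["deltas"]}

```bash
mkdir -p pics; ls
python3 - <<'E'
from station import bot, optics
import cv2,numpy as np
np.set_printoptions(precision=4,suppress=True)
print(bot.get_obs())
for n in("scene","side","wrist"):
    m=optics.camera_model(n);print(n,m)
    cv2.imwrite(f"pics/{n}0.png",optics.read_camera(n))
E
```

```text
pics
{'t': 0.0, 'q': array([ 1.0849,  0.4778,  0.0223,  1.5565, -0.0115,  1.1093, -0.0831]), 'joint_vel': array([ 0.0003,  0.001 , -0.0004,  0.0006,  0.0007, -0.    , -0.0006]), 'joint_torque': array([ -0.    , -59.6442,   1.6084, -28.119 ,   0.0127,   0.0094,
         0.    ]), 'eef_pos': array([ 0.2488, -0.627 ,  0.3029]), 'tool_rot': array([-0.0009,  0.9822,  0.1878, -0.0002]), 'contact_force': array([-0.2689,  0.0223,  0.2887]), 'torque': array([0.0085, 0.0559, 0.0181]), 'grasp_force': 0.0, 'gripper_width': 0.9987097787178129}
scene {'fx': 485.0413331815079, 'fy': 485.0413331815079, 'cx': 255.36111165572137, 'cy': 187.812039058672, 'cam_to_world': array([[ 0.5354, -0.4595,  0.7087,  1.229 ],
       [ 0.8444,  0.3095, -0.4373, -0.446 ],
       [-0.0184,  0.8325,  0.5537,  0.5711],
       [ 0.    ,  0.    ,  0.    ,  1.    ]])}
side {'fx': 396.140813650662, 'fy': 396.140813650662, 'cx': 257.8217110429568, 'cy': 192.54327320240617, 'cam_to_world': array([[ 0.8511,  0.4205, -0.3143,  0.2822],
       [-0.5248,  0.6656, -0.5306, -0.4294],
       [-0.0139,  0.6166,  0.7872,  0.6473],
       [ 0.    ,  0.    ,  0.    ,  1.    ]])}
wrist {'fx': 297.3186396354542, 'fy': 297.3186396354542, 'cx': 254.4073644788514, 'cy': 190.5760730150784, 'cam_to_world': array([[ 0.3691,  0.8805,  0.2974,  0.3247],
       [-0.9294,  0.3506,  0.1156, -0.5979],
       [-0.0024, -0.3191,  0.9477,  0.3735],
       [ 0.    ,  0.    ,  0.    ,  1.    ]])}
```

View pics/scene0.png

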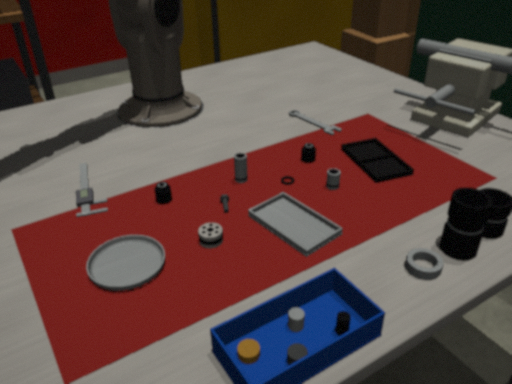

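View pics/side0.png

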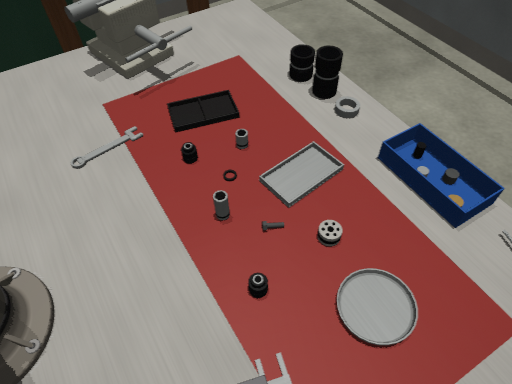

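Scene view: deep socket (240,166), short socket (333,178), heads (163,192) and (308,153), piston (210,233), dish (126,262), tray (295,222), bin (376,159). I can see the same things in the side view. Next I'll enlarge both to read pixels more closely.

Run:
```python
import cv2
a=cv2.imread("pics/scene0.png")[130:300,80:420]; cv2.imwrite("pics/sc1.png",cv2.convertScaleAbs(cv2.resize(a,(782,391),interpolation=cv2.INTER_CUBIC),alpha=1.5))
a=cv2.imread("pics/side0.png")[85:350,160:425]; cv2.imwrite("pics/si1.png",cv2.convertScaleAbs(cv2.resize(a,(596,596),interpolation=cv2.INTER_CUBIC),alpha=1.3))
```

```text
(no output)
```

View pics/sc1.png

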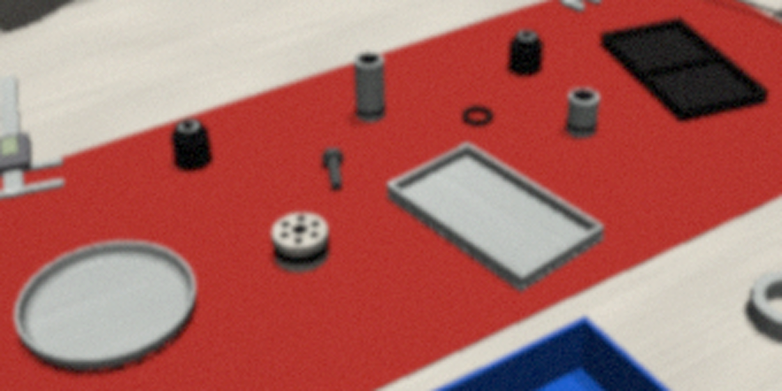

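View pics/si1.png

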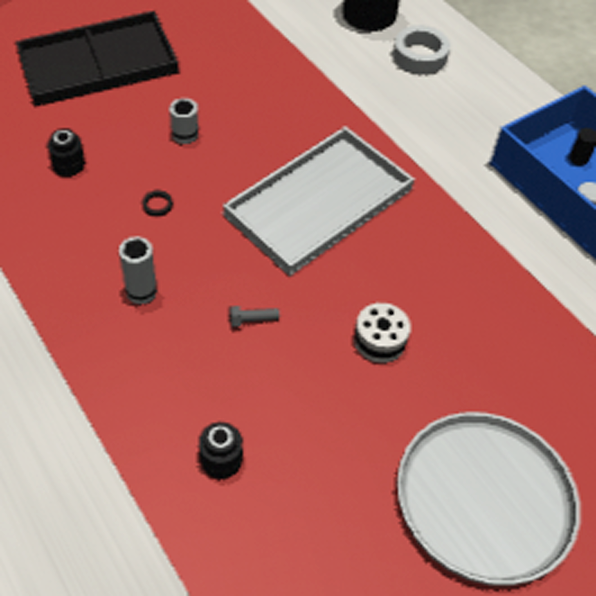

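Enlarged crops: I read off top centres and rim corners (used below). Next I'll triangulate them.

```bash
cat > h.py <<'E'
from station import bot, optics
import numpy as np, cv2
np.set_printoptions(precision=4,suppress=True)
def ray(m,p):
    x,y=(p[0]-m["cx"])/m["fx"],(p[1]-m["cy"])/m["fy"]
    d=np.array([x,-y,-1.]); T=m["cam_to_world"]
    d=T[:3,:3]@d; return T[:3,3],d/np.linalg.norm(d)
def fray(m,p):
    x,y=(p[0]-m["cx"])/m["fx"],(p[1]-m["cy"])/m["fy"]; r=np.hypot(x,y)
    s=np.sin(r)/max(r,1e-9); d=np.array([x*s,-y*s,-np.cos(r)]); T=m["cam_to_world"]
    return T[:3,3],T[:3,:3]@d
def tri(rs):
    A=sum(np.eye(3)-np.outer(d,d) for o,d in rs); b=sum((np.eye(3)-np.outer(d,d))@o for o,d in rs)
    p=np.linalg.solve(A,b); return p,max(np.linalg.norm((np.eye(3)-np.outer(d,d))@(p-o)) for o,d in rs)
def onz(r,z): return r[0]+r[1]*(z-r[0][2])/r[1][2]
def wproj(m,P):
    T=np.linalg.inv(m["cam_to_world"]); c=T[:3,:3]@np.asarray(P)+T[:3,3]
    x,y,z=c[0],-c[1],-c[2]; R=np.hypot(x,y); r=np.arctan2(R,z)
    return np.array([m["cx"]+m["fx"]*r*x/R, m["cy"]+m["fy"]*r*y/R])
E
python3 - <<'E'
from h import *
S,D=optics.camera_model("scene"),optics.camera_model("side")
sc=lambda p:ray(S,(80-.5+(p[0]+.5)/2.3,130-.5+(p[1]+.5)/2.3)); k=596/265
si=lambda p:ray(D,(160-.5+(p[0]+.5)/k,85-.5+(p[1]+.5)/k))
for n,a,b,h in [("deep",(369,59),(136,247),.062),("short",(584,96),(184,105),.038),("H1",(190,126),(220,436),.038),("H2",(527,36),(65,137),.038),("piston",(300,229),(384,325),.026),("dish",(106,301),(488,497),.016),
 ("ring",(478,116),(157,203),.003),("bolt",(334,168),(254,317),.006)]:
    p,e=tri([sc(a),si(b)]); print(n,p,round(e,4),onz(sc(a),h)[:2],onz(si(b),h)[:2])
for n,cs,cd in [("tray",[(466,146),(602,229),(521,279),(389,186)],[(345,129),(413,181),(291,270),(225,210)]),("bin",[(603,38),(682,20),(766,93),(684,117)],[(17,42),(155,13),(178,67),(36,102)])]:
    for f,c in((sc,cs),(si,cd)):
        P=np.array([onz(f(q),.016)[:2] for q in c]); print(n,P.tolist(),P.mean(0),[round(float(np.linalg.norm(P[i]-P[i-1])),3) for i in range(4)],
          [round(float(np.degrees(np.arctan2(*(P[i]-P[i-1])[::-1]))),1) for i in range(4)])
E
```

```text
deep [ 0.4536 -0.0026  0.0618] 0.0012 [ 0.4549 -0.0043] [ 0.4539 -0.0013]
short [0.5847 0.1452 0.0383] 0.0017 [0.5857 0.143 ] [0.5855 0.1477]
H1 [ 0.4296 -0.1735  0.0369] 0.0002 [ 0.4314 -0.1743] [ 0.4293 -0.1738]
H2 [0.4666 0.1704 0.0378] 0.0004 [0.4673 0.1695] [0.4667 0.1708]
piston [ 0.5991 -0.1554  0.0254] 0.0002 [ 0.5997 -0.1554] [ 0.5988 -0.1559]
dish [ 0.578  -0.3088  0.0109] 0.0002 [ 0.584  -0.3098] [ 0.5756 -0.31  ]
ring [0.5136 0.0782 0.0018] 0.0005 [0.5154 0.0765] [0.5133 0.078 ]
bolt [ 0.5195 -0.0815  0.0075] 0.0007 [ 0.5173 -0.0797] [ 0.5199 -0.0815]
tray [[0.5656661984343355, 0.027297004160129146], [0.7213369951549051, 0.049569024633198455], [0.733559405018453, -0.04012216574734562], [0.5784770997171802, -0.060532895665928066]] [ 0.6498 -0.0059] [0.089, 0.157, 0.091, 0.156] [98.3, 8.1, -82.2, -172.5]
tray [[0.7146235754923151, 0.05228539181842001], [0.7273257509116892, -0.038207934562793366], [0.5704343918893836, -0.06292743058987343], [0.5578007454269026, 0.0265556099503394]] [ 0.6425 -0.0056] [0.159, 0.091, 0.159, 0.09] [9.3, -82.0, -171.0, 98.0]
bin [[0.48296811116147487, 0.256441918920275], [0.4996128758859194, 0.350403906571914], [0.65039219142014, 0.3118038754729532], [0.6379771305626181, 0.21892833953476254]] [0.5677 0.2844] [0.159, 0.095, 0.156, 0.094] [166.4, 80.0, -14.4, -97.6]
bin [[0.4920134240802545, 0.35366095851332596], [0.6444405869802112, 0.3160274572062424], [0.620555978727649, 0.2225871986606624], [0.46990248903722664, 0.25453245918152084]] [0.5567 0.2867] [0.102, 0.157, 0.096, 0.154] [77.4, -13.9, -104.3, 168.0]
```

Triangulated heights match the text to within about 1 mm, except the dish rim: 0.011 against 0.016. Next: a helper that works out moves, then above the deep socket.

```bash
cat >> h.py <<'E'
from scipy.spatial.transform import Rotation as Ro
def go(p,yaw,start=None):
    """offset/angular from start (pos,yaw commanded) or measured state to point-down pose p,yaw(deg)"""
    if start is None:
        o=bot.get_obs(); q=o["tool_rot"]; R=Ro.from_quat([q[1],q[2],q[3],q[0]]); s=o["eef_pos"]
    else: s,R=np.array(start[0]),down(start[1])
    print("from",s,"off",R.inv().apply(np.array(p)-s),"ang",(R.inv()*down(yaw)).as_rotvec()/(np.pi/4))
def down(yaw): return Ro.from_euler("z",yaw,degrees=True)*Ro.from_euler("x",180,degrees=True)
E
python3 -c "
from h import *
go((.4536,-.0026,.2),8.5)"
```

```text
from [ 0.2489 -0.6271  0.3032] off [ 0.4207 -0.5048  0.1038] ang [-0.0017  0.0003  0.2922]
```

drive_tool([
  {"gripper": 0,"offset": [0.158,-0.189,0.02],"angular": [-0.0017,0,0.292]},
  {"gripper": 0,"offset": [0.158,-0.189,0.02],"angular": [-0.0017,0,0.292]},
  {"gripper": 0,"offset": [0.158,-0.189,0.02],"angular": [-0.0017,0,0.292]},
  {"gripper": 0,"offset": [0.158,-0.189,0.02],"angular": [-0.0017,0,0.292]},
  {"gripper": 0,"offset": [0.158,-0.189,0.02],"angular": [-0.0017,0,0.292]},
], grip_force=40)

```text
t: 0.65
eef_pos: [0.3265, -0.3911, 0.2836]
tool_rot: [0.0, 0.997, 0.074, 0.0]
contact_force: [0.8, -0.3, 0.5]
gripper_width: 0.999
grasp_force: 0.0
```

drive_tool([
  {"gripper": 0,"offset": [0.092,-0.184,0.042],"angular": [0,0,0]},
  {"gripper": 0,"offset": [0.092,-0.184,0.042],"angular": [0,0,0]},
  {"gripper": 0,"offset": [0.092,-0.184,0.042],"angular": [0,0,0]},
  {"gripper": 0,"offset": [0.092,-0.184,0.042],"angular": [0,0,0]},
  {"gripper": 0,"offset": [0.092,-0.184,0.042],"angular": [0,0,0]},
])

```text
t: 1.15
eef_pos: [0.3908, -0.1926, 0.2408]
tool_rot: [-0.0, 0.997, 0.078, -0.0]
contact_force: [-0.6, -0.6, 0.8]
gripper_width: 0.998
grasp_force: 0.0
```

drive_tool([
  {"gripper": 0,"offset": [0.092,-0.184,0.042],"angular": [0,0,0]},
  {"gripper": 0,"offset": [0.092,-0.184,0.042],"angular": [0,0,0]},
  {"gripper": 0,"offset": [0.092,-0.184,0.042],"angular": [0,0,0]},
  {"gripper": 0,"offset": [0.092,-0.184,0.042],"angular": [0,0,0]},
  {"gripper": 0,"offset": [0.092,-0.184,0.042],"angular": [0,0,0]},
])

```text
t: 1.65
eef_pos: [0.4549, 0.0027, 0.199]
tool_rot: [-0.001, 0.997, 0.078, 0.001]
contact_force: [-1.1, -1.4, 0.1]
gripper_width: 1.001
grasp_force: 0.0
```

Run:
```python
from h import *
m=optics.camera_model("wrist"); I=optics.read_camera("wrist")
cv2.imwrite("pics/w1.png",cv2.convertScaleAbs(I,alpha=1.3))
o=bot.get_obs(); print(o["eef_pos"],o["t"]); go((.4536,-.0026,.2),8.5)
for P in [(.4536,-.0026,.062),(.5850,.1455,.038),(.4667,.1704,.038),(.430,-.1738,.038),(.5992,-.1555,.026)]: print(wproj(m,P))
```

```text
[0.4547 0.0016 0.1989] 1.7
from [0.4547 0.0016 0.1989] off [-0.0018  0.004  -0.0011] ang [-0.0005 -0.0006  0.0082]
[260.1032 208.0754]
[107.418   22.0607]
[ 72.8413 154.9527]
[423.824  243.3706]
[446.9274  69.3631]
```

View pics/w1.png

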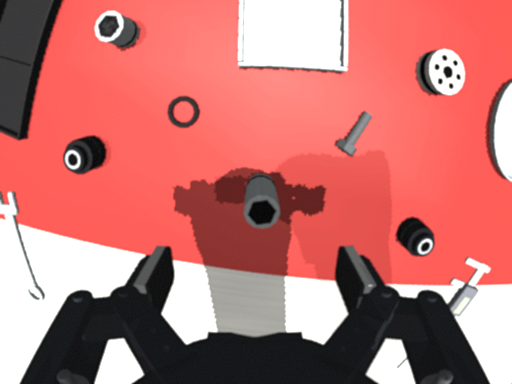

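The wrist view shows the deep socket's top at (262,212), short (110,27), heads (72,158) and (425,245), and the piston (445,73). All are within about 5 px of prediction (~3 mm). I'll fuse the three views.

Run:
```python
from h import *
m=optics.camera_model("wrist")
for n,p,h in [("deep",(262,212),.062),("short",(110,27),.038),("H2",(72,158),.038),("H1",(425,245),.038),("pist",(445,73),.026),("trayL",(238,66),.016),("trayR",(347,70),.016)]: print(n,onz(fray(m,p),h))
go((.4530,-.0025,.092),8.5)
```

```text
deep [ 0.4504 -0.0057  0.062 ]
short [0.5803 0.1408 0.038 ]
H2 [0.4636 0.1701 0.038 ]
H1 [ 0.4278 -0.1774  0.038 ]
pist [ 0.5946 -0.1552  0.026 ]
trayL [0.557  0.0307 0.016 ]
trayR [ 0.5712 -0.0614  0.016 ]
from [0.4547 0.0016 0.1989] off [-0.0024  0.0038  0.1069] ang [-0.0005 -0.0006  0.0082]
```

drive_tool([
  {"gripper": 0,"offset": [-0.002,0.001,0.06],"angular": [0,0,0]},
  {"gripper": 0,"offset": [-0.002,0.001,0.108],"angular": [0,0,0]},
  {"gripper": 0,"offset": [-0.002,0.001,0.108],"angular": [0,0,0]},
  {"gripper": 255,"offset": [-0.002,0.001,0.108],"angular": [0,0,0]},
  {"gripper": 255,"offset": [-0.002,0.001,0.108],"angular": [0,0,0]},
], grip_force=40)

```text
t: 2.2
eef_pos: [0.453, -0.0045, 0.0931]
tool_rot: [0.001, 0.997, 0.074, 0.001]
contact_force: [-0.1, -0.2, 0.2]
gripper_width: 0.692
grasp_force: 0.0
```

drive_tool([
  {"gripper": 255,"offset": [0,0,0],"angular": [0,0,0]},
  {"gripper": 255,"offset": [0,0,0],"angular": [0,0,0]},
  {"gripper": 255,"offset": [0,0,0],"angular": [0,0,0]},
  {"gripper": 255,"offset": [0,0,0],"angular": [0,0,0]},
  {"gripper": 255,"offset": [0,0,0],"angular": [0,0,0]},
])

```text
t: 2.7
eef_pos: [0.4532, -0.0039, 0.0933]
tool_rot: [0.001, 0.997, 0.074, 0.002]
contact_force: [-1.9, -1.0, 9.1]
gripper_width: 0.318
grasp_force: 38.7
```

drive_tool([
  {"gripper": 255,"offset": [0,0,-0.03],"angular": [0,0,0]},
  {"gripper": 255,"offset": [0.01,0,-0.06],"angular": [0,0,0]},
  {"gripper": 255,"offset": [0.05,0.006,-0.065],"angular": [0,0,0]},
  {"gripper": 255,"offset": [0.095,0.012,-0.065],"angular": [0,0,0]},
  {"gripper": 255,"offset": [0.14,0.018,-0.065],"angular": [0,0,0]},
])

```text
t: 3.2
eef_pos: [0.5947, -0.0011, 0.1583]
tool_rot: [0.001, 0.997, 0.074, 0.001]
contact_force: [1.2, 0.3, -2.0]
gripper_width: 0.316
grasp_force: 39.9
```

drive_tool([
  {"gripper": 255,"offset": [0.045,0.006,0],"angular": [0,0,0]},
  {"gripper": 255,"offset": [0.088,0.012,0],"angular": [0,0,0]},
  {"gripper": 255,"offset": [0.088,0.012,0],"angular": [0,0,0]},
  {"gripper": 255,"offset": [0.088,0.012,0],"angular": [0,0,0]},
])

```text
t: 3.6
eef_pos: [0.6819, 0.0003, 0.1566]
tool_rot: [0.001, 0.997, 0.074, 0.0]
contact_force: [-0.5, -0.1, -1.9]
gripper_width: 0.316
grasp_force: 39.9
```

Run:
```python
from h import *
m=optics.camera_model("wrist"); I=optics.read_camera("wrist")
cv2.imwrite("pics/w2.png",cv2.convertScaleAbs(I,alpha=.9))
o=bot.get_obs(); print(o["eef_pos"],o["t"],o["grasp_force"],o["gripper_width"]); go((.683,.0006,.098),8.5)
```

```text
[0.6809 0.0003 0.1565] 3.65 39.85825181007385 0.3184655549879366
from [0.6809 0.0003 0.1565] off [ 0.0022 -0.0001  0.0585] ang [0.0015 0.0013 0.0003]
```

View pics/w2.png

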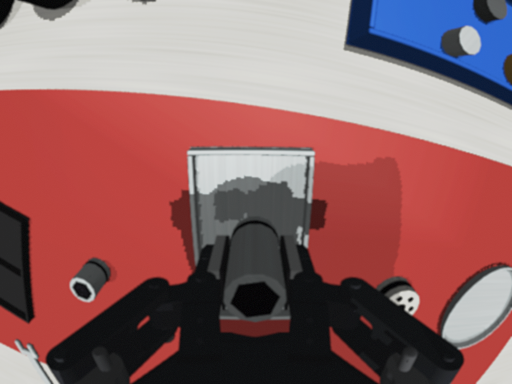

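The socket hangs centred between the tray's side walls (x 190–314, socket about 254). I'll lower and release it.

drive_tool([
  {"gripper": 255,"offset": [0.001,0,0.03],"angular": [0,0,0]},
  {"gripper": 255,"offset": [0.001,0,0.05],"angular": [0,0,0]},
  {"gripper": 255,"offset": [0.001,0,0.056],"angular": [0,0,0]},
  {"gripper": 255,"offset": [0.001,0,0.058],"angular": [0,0,0]},
  {"gripper": 255,"offset": [0.001,0,0.058],"angular": [0,0,0]},
])

```text
t: 4.15
eef_pos: [0.6828, 0.0004, 0.0995]
tool_rot: [0.001, 0.997, 0.074, 0.001]
contact_force: [0.6, 0.7, -1.7]
gripper_width: 0.315
grasp_force: 39.9
```

drive_tool([
  {"gripper": 100,"offset": [0,0,0],"angular": [0,0,0]},
  {"gripper": 100,"offset": [0,0,0],"angular": [0,0,0]},
  {"gripper": 100,"offset": [0,0,0],"angular": [0,0,0]},
  {"gripper": 100,"offset": [0,0,0],"angular": [0,0,0]},
  {"gripper": 60,"offset": [0,0,0],"angular": [0,0,0]},
])

```text
t: 4.65
eef_pos: [0.683, 0.0004, 0.0988]
tool_rot: [0.001, 0.997, 0.074, 0.0]
contact_force: [-0.6, 0.5, 0.7]
gripper_width: 0.755
grasp_force: 0.0
```

drive_tool([
  {"gripper": 60,"offset": [0,0,-0.03],"angular": [0,0,0]},
  {"gripper": 0,"offset": [0,0,-0.07],"angular": [0,0,0]},
  {"gripper": 0,"offset": [0,0,-0.1],"angular": [0,0,0]},
  {"gripper": 0,"offset": [0,0,-0.1],"angular": [0,0,0]},
])

```text
t: 5.05
eef_pos: [0.6855, 0.0008, 0.204]
tool_rot: [0.001, 0.997, 0.074, 0.005]
contact_force: [1.3, 0.1, -0.0]
gripper_width: 1.001
grasp_force: 0.0
```

Run:
```python
from h import *
m=optics.camera_model("wrist"); I=optics.read_camera("wrist")
cv2.imwrite("pics/w3.png",I)
go((.583,.1440,.2),8.5); go((.583,.1440,.079),8.5)
```

```text
from [0.6842 0.0007 0.2013] off [-0.0789 -0.1567  0.0006] ang [ 0.0023 -0.0066 -0.    ]
from [0.6842 0.0007 0.2013] off [-0.0796 -0.1569  0.1216] ang [ 0.0023 -0.0066 -0.    ]
```

View pics/w3.png

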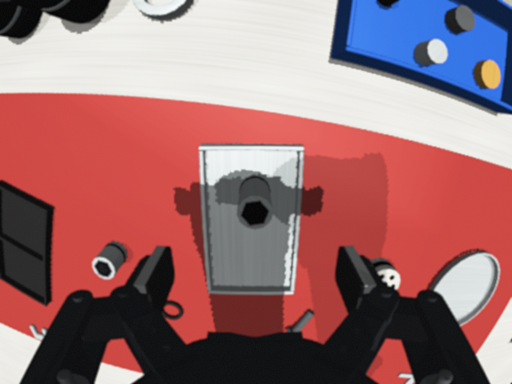

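The deep socket stands in the tray at (255,212). I'll go to the short socket next (seen at (102,266)).

drive_tool([
  {"gripper": 0,"offset": [-0.078,-0.156,0],"angular": [0,0,0]},
  {"gripper": 0,"offset": [-0.078,-0.156,0],"angular": [0,0,0]},
  {"gripper": 0,"offset": [-0.078,-0.156,0],"angular": [0,0,0]},
  {"gripper": 0,"offset": [-0.078,-0.156,0],"angular": [0,0,0]},
  {"gripper": 0,"offset": [-0.078,-0.156,0],"angular": [0,0,0]},
])

```text
t: 5.6
eef_pos: [0.5792, 0.148, 0.1972]
tool_rot: [-0.0, 0.997, 0.078, -0.001]
contact_force: [0.2, 0.1, 0.1]
gripper_width: 1.0
grasp_force: 0.0
```

Run:
```python
from h import *
m=optics.camera_model("wrist"); I=optics.read_camera("wrist")
P=(.584,.144,.038);u=wproj(m,P);print(u)
# dark hexagon centroid near prediction
x,y=u.astype(int); g=cv2.cvtColor(I,cv2.COLOR_BGR2GRAY)[y-30:y+30,x-30:x+30]
n,l,s,c=cv2.connectedComponentsWithStats((g<30).astype(np.uint8))
for i in range(1,n):
    if s[i,4]>40: print(s[i],c[i]+[x-30,y-30],onz(fray(m,c[i]+[x-30,y-30]),.038))
cv2.imwrite("pics/w4.png",I)
go((.584,.144,.079),8.5)
```

```text
[259.2824 190.0098]
[ 19  23  23  21 364] [259.0412 192.9286] [0.5815 0.1438 0.038 ]
from [0.5809 0.1452 0.1973] off [0.0031 0.0015 0.1183] ang [0.0013 0.0026 0.0056]
```

The hexagon is at (259,193), within 3 mm of prediction, so I'll grasp.

drive_tool([
  {"gripper": 0,"offset": [0.001,0,0.05],"angular": [0,0,0]},
  {"gripper": 0,"offset": [0.001,0,0.09],"angular": [0,0,0]},
  {"gripper": 0,"offset": [0.001,0,0.119],"angular": [0,0,0]},
  {"gripper": 0,"offset": [0.001,0,0.119],"angular": [0,0,0]},
  {"gripper": 255,"offset": [0.001,0,0.119],"angular": [0,0,0]},
])

```text
t: 6.15
eef_pos: [0.584, 0.1421, 0.079]
tool_rot: [0.001, 0.997, 0.073, -0.0]
contact_force: [0.1, -0.5, 1.3]
gripper_width: 0.857
grasp_force: 0.0
```

drive_tool([
  {"gripper": 255,"offset": [0,0,0],"angular": [0,0,0]},
  {"gripper": 255,"offset": [0,0,0],"angular": [0,0,0]},
  {"gripper": 255,"offset": [0,0,0],"angular": [0,0,0]},
  {"gripper": 255,"offset": [0,0,0],"angular": [0,0,0]},
  {"gripper": 255,"offset": [0,0,0],"angular": [0,0,0]},
])

```text
t: 6.65
eef_pos: [0.5845, 0.1434, 0.0809]
tool_rot: [0.001, 0.997, 0.074, 0.001]
contact_force: [-0.2, -0.5, 5.4]
gripper_width: 0.314
grasp_force: 39.1
```

drive_tool([
  {"gripper": 255,"offset": [0,0,-0.03],"angular": [0,0,0]},
  {"gripper": 255,"offset": [0,0,-0.06],"angular": [0,0,0]},
  {"gripper": 255,"offset": [0,0,-0.06],"angular": [0,0,0]},
])

```text
t: 6.95
eef_pos: [0.5861, 0.1442, 0.1439]
tool_rot: [-0.0, 0.997, 0.074, 0.004]
contact_force: [1.3, 0.3, -1.0]
gripper_width: 0.316
grasp_force: 39.6
```

Run:
```python
from h import *
go((.607,-.011,.136),8.5)
```

```text
from [0.5861 0.1442 0.1439] off [-0.0023  0.1566  0.008 ] ang [ 0.0003 -0.0103 -0.0001]
```

drive_tool([
  {"gripper": 255,"offset": [-0.001,0.045,0],"angular": [0,0,0]},
  {"gripper": 255,"offset": [-0.001,0.09,0],"angular": [0,0,0]},
  {"gripper": 255,"offset": [-0.001,0.13,0],"angular": [0,0,0]},
  {"gripper": 255,"offset": [-0.001,0.156,0],"angular": [0,0,0]},
  {"gripper": 255,"offset": [-0.001,0.156,0],"angular": [0,0,0]},
])

```text
t: 7.45
eef_pos: [0.6058, -0.0174, 0.1392]
tool_rot: [0.002, 0.998, 0.07, -0.0]
contact_force: [-0.5, -0.8, -1.2]
gripper_width: 0.315
grasp_force: 39.7
```

drive_tool([
  {"gripper": 255,"offset": [0,0,0],"angular": [0,0,0]},
  {"gripper": 255,"offset": [0,0,0.02],"angular": [0,0,0]},
])

```text
t: 7.65
eef_pos: [0.6074, -0.0094, 0.1216]
tool_rot: [0.0, 0.997, 0.075, 0.003]
contact_force: [0.8, 0.2, -0.4]
gripper_width: 0.314
grasp_force: 39.7
```

Run:
```python
from h import *
cv2.imwrite("pics/w5.png",optics.read_camera("wrist"))
go((.607,-.011,.0855),8.5)
```

```text
from [ 0.6047 -0.0092  0.1171] off [0.002  0.0022 0.0316] ang [-0.0001  0.0017  0.0031]
```

View pics/w5.png

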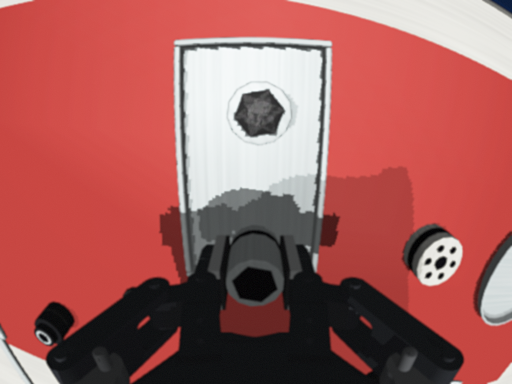

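The short socket hangs centred between the tray walls (socket 255, walls 188–320), well clear of the deep one. I'll lower, then open part way.

drive_tool([
  {"gripper": 255,"offset": [0.001,0.001,0.015],"angular": [0,0,0]},
  {"gripper": 255,"offset": [0.001,0.001,0.026],"angular": [0,0,0]},
  {"gripper": 255,"offset": [0.001,0.001,0.031],"angular": [0,0,0]},
  {"gripper": 255,"offset": [0.001,0.001,0.031],"angular": [0,0,0]},
  {"gripper": 255,"offset": [0.001,0.001,0.031],"angular": [0,0,0]},
])

```text
t: 8.2
eef_pos: [0.607, -0.0118, 0.0887]
tool_rot: [0.001, 0.997, 0.074, 0.0]
contact_force: [-0.4, -0.2, -0.3]
gripper_width: 0.318
grasp_force: 39.7
```

drive_tool([
  {"gripper": 125,"offset": [0,0,0],"angular": [0,0,0]},
  {"gripper": 125,"offset": [0,0,0],"angular": [0,0,0]},
  {"gripper": 125,"offset": [0,0,0],"angular": [0,0,0]},
  {"gripper": 125,"offset": [0,0,0],"angular": [0,0,0]},
])

```text
t: 8.6
eef_pos: [0.607, -0.0121, 0.0888]
tool_rot: [0.001, 0.997, 0.074, 0.0]
contact_force: [0.6, -0.7, 0.1]
gripper_width: 0.513
grasp_force: 0.0
```

drive_tool([
  {"gripper": 125,"offset": [0,0,-0.03],"angular": [0,0,0]},
  {"gripper": 125,"offset": [0,0,-0.07],"angular": [0,0,0]},
  {"gripper": 0,"offset": [0,0,-0.11],"angular": [0,0,0]},
  {"gripper": 0,"offset": [0,0,-0.115],"angular": [0,0,0]},
])

```text
t: 9.0
eef_pos: [0.6095, -0.0116, 0.2089]
tool_rot: [0.001, 0.997, 0.074, 0.005]
contact_force: [1.2, -0.0, 0.3]
gripper_width: 0.827
grasp_force: 0.0
```

Run:
```python
from h import *
cv2.imwrite("pics/w6.png",optics.read_camera("wrist"))
go((.466,.170,.2),-13)
```

```text
from [ 0.6087 -0.0118  0.2074] off [-0.1144 -0.2009  0.0062] ang [ 0.0012 -0.0092  0.4776]
```

View pics/w6.png

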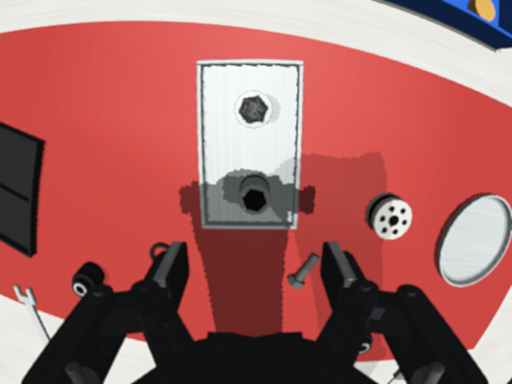

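Both sockets stand in the tray, at (254,110) and (255,200). Next is the far head, turning to the bin's yaw.

drive_tool([
  {"gripper": 0,"offset": [-0.113,-0.201,0.003],"angular": [0,0,0.478]},
  {"gripper": 0,"offset": [-0.113,-0.201,0.003],"angular": [0,0,0.478]},
  {"gripper": 0,"offset": [-0.113,-0.201,0.003],"angular": [0,0,0.478]},
  {"gripper": 0,"offset": [-0.113,-0.201,0.003],"angular": [0,0,0.478]},
  {"gripper": 0,"offset": [-0.113,-0.201,0.003],"angular": [0,0,0.478]},
])

```text
t: 9.55
eef_pos: [0.462, 0.1728, 0.1991]
tool_rot: [0.001, 0.994, -0.111, -0.001]
contact_force: [0.8, 0.2, -0.5]
gripper_width: 1.002
grasp_force: 0.0
```

drive_tool([
  {"gripper": 0,"offset": [0,0,0],"angular": [0,0,0]},
  {"gripper": 0,"offset": [0,0,0],"angular": [0,0,0]},
])

```text
t: 9.75
eef_pos: [0.4647, 0.1703, 0.1994]
tool_rot: [0.001, 0.994, -0.112, -0.0]
contact_force: [1.0, -1.5, 0.0]
gripper_width: 0.998
grasp_force: 0.0
```

```bash
cat >> h.py <<'E'
def shot(name):
    m=optics.camera_model("wrist"); I=optics.read_camera("wrist"); cv2.imwrite(name,I); return m,I
def bush(m,I,P,thr=120):
    "bright neutral blob near the projection of P -> world xy at P's height"
    u=wproj(m,P); x,y=u.astype(int); w=I[y-25:y+25,x-25:x+25].astype(int)
    k=((w.min(2)>thr)).astype(np.uint8); n,l,s,c=cv2.connectedComponentsWithStats(k); print("pred",u)
    for i in range(1,n):
        if s[i,4]>15: q=c[i]+[x-25,y-25]; print(s[i],q,onz(fray(m,q),P[2]))
E
python3 - <<'E'
from h import *
m,I=shot("pics/w7.png"); bush(m,I,(.466,.170,.038)); go((.466,.170,.0745),-13)
E
```

```text
pred [252.726 193.111]
from [0.4653 0.1694 0.1995] off [ 0.0005 -0.001   0.125 ] ang [ 0.003   0.0001 -0.0007]
```

drive_tool([
  {"gripper": 0,"offset": [0,0,0.05],"angular": [0,0,0]},
  {"gripper": 0,"offset": [0,0,0.1],"angular": [0,0,0]},
  {"gripper": 0,"offset": [0,0,0.122],"angular": [0,0,0]},
  {"gripper": 0,"offset": [0,0,0.122],"angular": [0,0,0]},
  {"gripper": 255,"offset": [0,0,0.122],"angular": [0,0,0]},
])

```text
t: 10.3
eef_pos: [0.466, 0.1691, 0.0782]
tool_rot: [0.001, 0.993, -0.114, 0.0]
contact_force: [0.1, 0.1, 0.7]
gripper_width: 0.857
grasp_force: 0.0
```

drive_tool([
  {"gripper": 255,"offset": [0,0,0],"angular": [0,0,0]},
  {"gripper": 255,"offset": [0,0,0],"angular": [0,0,0]},
  {"gripper": 255,"offset": [0,0,0],"angular": [0,0,0]},
  {"gripper": 255,"offset": [0,0,0],"angular": [0,0,0]},
  {"gripper": 255,"offset": [0,0,0],"angular": [0,0,0]},
])

```text
t: 10.8
eef_pos: [0.4663, 0.1702, 0.0797]
tool_rot: [0.0, 0.994, -0.113, 0.001]
contact_force: [-1.2, -0.6, 7.0]
gripper_width: 0.386
grasp_force: 39.1
```

Run:
```python
from h import *
o=bot.get_obs();print(o["gripper_width"]);c,s=np.cos(np.radians(-13)),np.sin(np.radians(-13))
B=np.array([.561,.2855]);P=B+.039*np.array([c,s]);M=B-.039*np.array([c,s]);print(P,M)
go((*P,.14),-13);go((*M,.14),-13)
```

```text
0.3857740893995069
[0.599  0.2767] [0.523  0.2943]
from [0.4663 0.1702 0.0797] off [ 0.1055 -0.1336 -0.0599] ang [-0.0001 -0.0038 -0.0004]
from [0.4663 0.1702 0.0797] off [ 0.0275 -0.1336 -0.0602] ang [-0.0001 -0.0038 -0.0004]
```

drive_tool([
  {"gripper": 255,"offset": [0,0,-0.03],"angular": [0,0,0]},
  {"gripper": 255,"offset": [0.005,-0.005,-0.06],"angular": [0,0,0]},
  {"gripper": 255,"offset": [0.032,-0.04,-0.06],"angular": [0,0,0]},
  {"gripper": 255,"offset": [0.06,-0.076,-0.06],"angular": [0,0,0]},
  {"gripper": 255,"offset": [0.086,-0.11,-0.06],"angular": [0,0,0]},
])

```text
t: 11.3
eef_pos: [0.5756, 0.2589, 0.1398]
tool_rot: [0.0, 0.994, -0.114, 0.001]
contact_force: [0.6, 0.4, -0.3]
gripper_width: 0.382
grasp_force: 40.1
```

drive_tool([
  {"gripper": 255,"offset": [0.0195,-0.0236,0],"angular": [0,0,0]},
  {"gripper": 255,"offset": [0.0195,-0.0236,0],"angular": [0,0,0]},
  {"gripper": 255,"offset": [0.0195,-0.0236,0],"angular": [0,0,0]},
  {"gripper": 255,"offset": [0.0195,-0.0236,0],"angular": [0,0,0]},
])

```text
t: 11.7
eef_pos: [0.5973, 0.2755, 0.1381]
tool_rot: [0.001, 0.994, -0.113, -0.0]
contact_force: [-0.5, -0.5, -0.6]
gripper_width: 0.382
grasp_force: 40.2
```

Run:
```python
from h import *
m,I=shot("pics/w8.png"); cv2.imwrite("pics/w8b.png",cv2.convertScaleAbs(I,alpha=1.6)); go((.599,.2767,.0845),-13)
```

```text
from [0.5974 0.2754 0.1382] off [ 0.0013 -0.0018  0.0537] ang [ 0.003  -0.0001 -0.0008]
```

View pics/w8b.png

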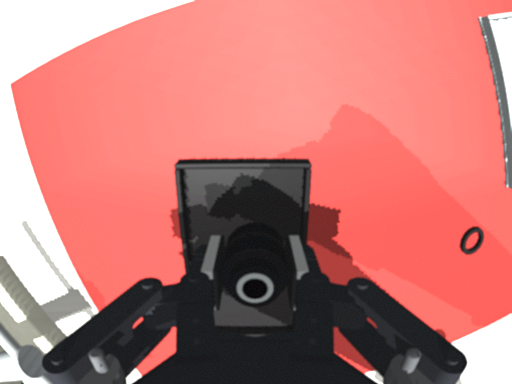

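Run:
```python
from h import *
m=optics.camera_model("wrist")
for p in [(177,161),(310,161),(250,327)]: print(onz(fray(m,p),.016))
I=cv2.imread("pics/w8.png")[140:350,150:340]; cv2.imwrite("pics/w8c.png",cv2.resize(cv2.convertScaleAbs(I,alpha=3),None,fx=2.8,fy=2.8))
```

```text
[0.646  0.3167 0.016 ]
[0.6255 0.2292 0.016 ]
[0.4905 0.3027 0.016 ]
```

View pics/w8c.png

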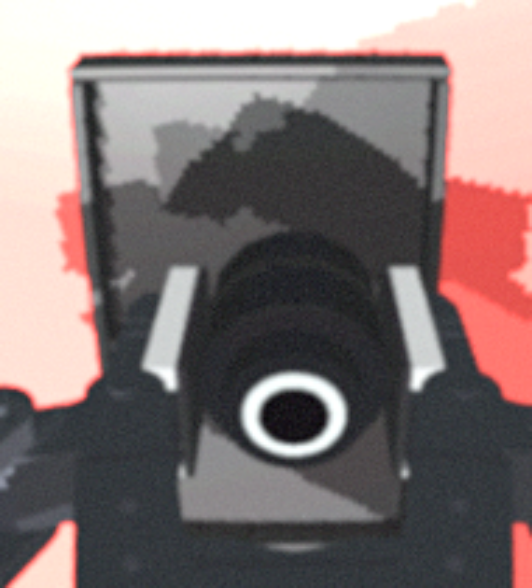

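The head is about 8 px right of the bay's middle (walls 187 and 305, head 254), so I'll shift 6 mm to +y while lowering.

drive_tool([
  {"gripper": 255,"offset": [0,-0.006,0],"angular": [0,0,0]},
  {"gripper": 255,"offset": [0,-0.006,0.03],"angular": [0,0,0]},
  {"gripper": 255,"offset": [0,-0.006,0.053],"angular": [0,0,0]},
  {"gripper": 255,"offset": [0,-0.006,0.053],"angular": [0,0,0]},
  {"gripper": 255,"offset": [0,-0.006,0.053],"angular": [0,0,0]},
])

```text
t: 12.25
eef_pos: [0.5992, 0.2823, 0.0852]
tool_rot: [0.001, 0.994, -0.113, -0.0]
contact_force: [0.2, 0.1, 1.1]
gripper_width: 0.383
grasp_force: 42.9
```

drive_tool([
  {"gripper": 255,"offset": [0,0,0],"angular": [0,0,0]},
  {"gripper": 255,"offset": [0,0,0],"angular": [0,0,0]},
])

```text
t: 12.45
eef_pos: [0.5999, 0.2825, 0.086]
tool_rot: [0.0, 0.994, -0.113, 0.001]
contact_force: [0.8, -0.8, -0.6]
gripper_width: 0.383
grasp_force: 42.9
```

drive_tool([
  {"gripper": 255,"offset": [0,0,0.0015],"angular": [0,0,0]},
  {"gripper": 255,"offset": [0,0,0.0015],"angular": [0,0,0]},
  {"gripper": 112,"offset": [0,0,0.0015],"angular": [0,0,0]},
  {"gripper": 112,"offset": [0,0,0.0015],"angular": [0,0,0]},
  {"gripper": 112,"offset": [0,0,0.0015],"angular": [0,0,0]},
])

```text
t: 12.95
eef_pos: [0.5997, 0.2824, 0.0838]
tool_rot: [0.001, 0.994, -0.113, 0.0]
contact_force: [-0.4, -0.3, 0.2]
gripper_width: 0.561
grasp_force: 0.0
```

drive_tool([
  {"gripper": 112,"offset": [0,0,0],"angular": [0,0,0]},
  {"gripper": 112,"offset": [0,0,-0.03],"angular": [0,0,0]},
  {"gripper": 112,"offset": [0,0,-0.07],"angular": [0,0,0]},
  {"gripper": 0,"offset": [0,0,-0.115],"angular": [0,0,0]},
  {"gripper": 0,"offset": [0,0,-0.115],"angular": [0,0,0]},
])

```text
t: 13.45
eef_pos: [0.6026, 0.2844, 0.2058]
tool_rot: [-0.003, 0.994, -0.113, 0.005]
contact_force: [0.3, 0.0, -0.1]
gripper_width: 0.873
grasp_force: 0.0
```

Run:
```python
from h import *
m,I=shot("pics/w9.png"); cv2.imwrite("pics/w9b.png",cv2.convertScaleAbs(I,alpha=1.8)); go((.430,-.1745,.2),-13)
```

```text
from [0.6013 0.2836 0.2026] off [-0.0637  0.4849  0.0004] ang [-0.0047 -0.0078 -0.0004]
```

View pics/w9b.png

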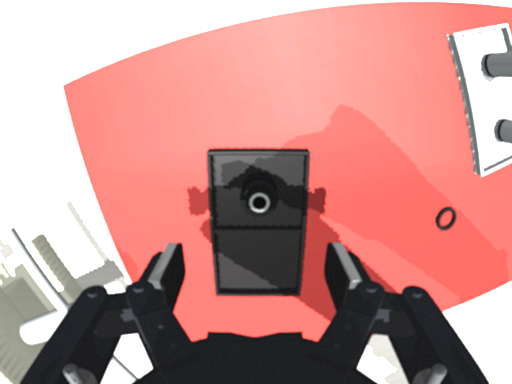

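The first head stands in the far bay at (259,202). The empty near bay's middle is at (259,258). Next is the second head.

drive_tool([
  {"gripper": 0,"offset": [-0.031,0.242,0],"angular": [0,0,0]},
  {"gripper": 0,"offset": [-0.031,0.242,0],"angular": [0,0,0]},
  {"gripper": 0,"offset": [-0.031,0.242,0],"angular": [0,0,0]},
  {"gripper": 0,"offset": [-0.031,0.242,0],"angular": [0,0,0]},
  {"gripper": 0,"offset": [-0.031,0.242,0],"angular": [0,0,0]},
])

```text
t: 14.0
eef_pos: [0.513, 0.051, 0.1978]
tool_rot: [0.001, 0.994, -0.114, -0.001]
contact_force: [0.9, -1.1, 0.1]
gripper_width: 1.002
grasp_force: 0.0
```

drive_tool([
  {"gripper": 0,"offset": [-0.031,0.242,0],"angular": [0,0,0]},
  {"gripper": 0,"offset": [-0.031,0.242,0],"angular": [0,0,0]},
  {"gripper": 0,"offset": [-0.031,0.242,0],"angular": [0,0,0]},
  {"gripper": 0,"offset": [-0.031,0.242,0],"angular": [0,0,0]},
  {"gripper": 0,"offset": [-0.031,0.242,0],"angular": [0,0,0]},
])

```text
t: 14.5
eef_pos: [0.4282, -0.1773, 0.1984]
tool_rot: [0.001, 0.994, -0.114, -0.001]
contact_force: [-0.2, -0.5, 0.2]
gripper_width: 1.003
grasp_force: 0.0
```

drive_tool([
  {"gripper": 0,"offset": [0,0,0],"angular": [0,0,0]},
  {"gripper": 0,"offset": [0,0,0],"angular": [0,0,0]},
  {"gripper": 0,"offset": [0,0,0],"angular": [0,0,0]},
])

```text
t: 14.8
eef_pos: [0.4304, -0.1739, 0.1987]
tool_rot: [0.0, 0.994, -0.112, -0.0]
contact_force: [0.2, 1.0, 0.2]
gripper_width: 0.999
grasp_force: 0.0
```

Run:
```python
from h import *
m,I=shot("pics/w10.png"); bush(m,I,(.430,-.1745,.038),60); go((.4295,-.1745,.0775),-13)
```

```text
pred [253.8999 195.4212]
[ 0  0 12  8 49] [231.6531 172.1633] [ 0.4534 -0.1615  0.038 ]
[41  0  9  4 23] [273.7826 170.913 ] [ 0.4468 -0.1948  0.038 ]
[ 19  19  20  20 151] [256.4901 198.2517] [ 0.4271 -0.176   0.038 ]
from [ 0.4306 -0.1736  0.1988] off [-0.0009  0.0011  0.1213] ang [ 0.0007 -0.0001  0.0032]
```

The bush is at (256,198), within 3 mm of prediction, so I'll grasp.

drive_tool([
  {"gripper": 0,"offset": [-0.001,0.001,0.05],"angular": [0,0,0]},
  {"gripper": 0,"offset": [-0.001,0.001,0.1],"angular": [0,0,0]},
  {"gripper": 0,"offset": [-0.001,0.001,0.121],"angular": [0,0,0]},
  {"gripper": 0,"offset": [-0.001,0.001,0.121],"angular": [0,0,0]},
  {"gripper": 255,"offset": [-0.001,0.001,0.121],"angular": [0,0,0]},
])

```text
t: 15.35
eef_pos: [0.4297, -0.1749, 0.0784]
tool_rot: [0.0, 0.994, -0.112, 0.0]
contact_force: [0.1, -0.6, -0.5]
gripper_width: 0.861
grasp_force: 0.0
```

drive_tool([
  {"gripper": 255,"offset": [0,0,0],"angular": [0,0,0]},
  {"gripper": 255,"offset": [0,0,0],"angular": [0,0,0]},
  {"gripper": 255,"offset": [0,0,0],"angular": [0,0,0]},
  {"gripper": 255,"offset": [0,0,0],"angular": [0,0,0]},
  {"gripper": 255,"offset": [0,0,0],"angular": [0,0,0]},
])

```text
t: 15.85
eef_pos: [0.4299, -0.1762, 0.0796]
tool_rot: [0.001, 0.994, -0.113, 0.002]
contact_force: [-1.0, 0.8, 8.2]
gripper_width: 0.384
grasp_force: 38.9
```

Run:
```python
from h import *
print(bot.get_obs()["gripper_width"])
# bay centre: H placed at (.5997,.2824) in far bay; near bay from there
c,s=np.cos(np.radians(-13)),np.sin(np.radians(-13))
go((.5985-.078*c,.2815-.078*s,.16),-13)
```

```text
0.3838195472481547
from [ 0.4299 -0.1762  0.0796] off [-0.0165 -0.4838 -0.0811] ang [ 0.0017 -0.0041 -0.0002]
```

drive_tool([
  {"gripper": 255,"offset": [0,0,-0.03],"angular": [0,0,0]},
  {"gripper": 255,"offset": [0,0,-0.08],"angular": [0,0,0]},
  {"gripper": 255,"offset": [0,-0.04,-0.08],"angular": [0,0,0]},
  {"gripper": 255,"offset": [-0.002,-0.08,-0.08],"angular": [0,0,0]},
  {"gripper": 255,"offset": [-0.004,-0.12,-0.08],"angular": [0,0,0]},
])

```text
t: 16.35
eef_pos: [0.4526, -0.0573, 0.1594]
tool_rot: [0.001, 0.993, -0.114, 0.002]
contact_force: [0.8, -0.3, -0.9]
gripper_width: 0.383
grasp_force: 40.2
```

drive_tool([
  {"gripper": 255,"offset": [-0.001,-0.042,0],"angular": [0,0,0]},
  {"gripper": 255,"offset": [-0.003,-0.084,0],"angular": [0,0,0]},
  {"gripper": 255,"offset": [-0.004,-0.126,0],"angular": [0,0,0]},
  {"gripper": 255,"offset": [-0.005,-0.168,0],"angular": [0,0,0]},
  {"gripper": 255,"offset": [-0.006,-0.21,0],"angular": [0,0,0]},
])

```text
t: 16.85
eef_pos: [0.4938, 0.1494, 0.1586]
tool_rot: [0.001, 0.994, -0.113, 0.001]
contact_force: [0.4, -0.2, -0.4]
gripper_width: 0.379
grasp_force: 40.2
```

drive_tool([
  {"gripper": 255,"offset": [-0.003,-0.042,0],"angular": [0,0,0]},
  {"gripper": 255,"offset": [-0.006,-0.084,0],"angular": [0,0,0]},
  {"gripper": 255,"offset": [-0.0065,-0.125,0],"angular": [0,0,0]},
  {"gripper": 255,"offset": [-0.0065,-0.1535,0],"angular": [0,0,0]},
  {"gripper": 255,"offset": [-0.0065,-0.1535,0],"angular": [0,0,0]},
])

```text
t: 17.35
eef_pos: [0.5215, 0.3045, 0.1587]
tool_rot: [-0.002, 0.994, -0.11, 0.001]
contact_force: [-0.7, -1.1, -0.6]
gripper_width: 0.383
grasp_force: 40.2
```

drive_tool([
  {"gripper": 255,"offset": [0,0,0.02],"angular": [0,0,0]},
  {"gripper": 255,"offset": [0,0,0.02],"angular": [0,0,0]},
  {"gripper": 255,"offset": [0,0,0.02],"angular": [0,0,0]},
])

```text
t: 17.65
eef_pos: [0.5216, 0.2978, 0.1378]
tool_rot: [0.001, 0.994, -0.114, -0.0]
contact_force: [0.5, 0.5, -0.8]
gripper_width: 0.382
grasp_force: 40.2
```

Run:
```python
from h import *
m,I=shot("pics/w11.png"); cv2.imwrite("pics/w11b.png",cv2.convertScaleAbs(I,alpha=2.2)); go((.5225,.299,.085),-13)
```

```text
from [0.522  0.2981 0.1382] off [ 0.0002 -0.0011  0.0532] ang [ 0.0017 -0.0013 -0.0013]
```

View pics/w11b.png

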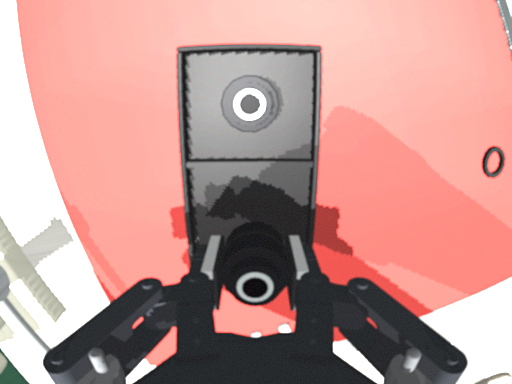

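The second head hangs centred over the near bay (head 254, walls 188–316), so I'll lower it.

drive_tool([
  {"gripper": 255,"offset": [0,-0.001,0.02],"angular": [0,0,0]},
  {"gripper": 255,"offset": [0,-0.001,0.04],"angular": [0,0,0]},
  {"gripper": 255,"offset": [0,-0.001,0.052],"angular": [0,0,0]},
  {"gripper": 255,"offset": [0,-0.001,0.053],"angular": [0,0,0]},
  {"gripper": 255,"offset": [0,-0.001,0.053],"angular": [0,0,0]},
])

```text
t: 18.2
eef_pos: [0.5222, 0.2997, 0.0851]
tool_rot: [0.001, 0.994, -0.113, 0.0]
contact_force: [-0.1, 0.8, -0.6]
gripper_width: 0.38
grasp_force: 40.3
```

drive_tool([
  {"gripper": 255,"offset": [0,0,0.0005],"angular": [0,0,0]},
  {"gripper": 255,"offset": [0,0,0.0005],"angular": [0,0,0]},
])

```text
t: 18.4
eef_pos: [0.5223, 0.2999, 0.0848]
tool_rot: [0.0, 0.994, -0.113, 0.001]
contact_force: [-1.3, 0.5, -1.0]
gripper_width: 0.386
grasp_force: 40.2
```

drive_tool([
  {"gripper": 112,"offset": [0,0,0.0005],"angular": [0,0,0]},
  {"gripper": 112,"offset": [0,0,0.0005],"angular": [0,0,0]},
  {"gripper": 112,"offset": [0,0,0],"angular": [0,0,0]},
  {"gripper": 112,"offset": [0,0,-0.02],"angular": [0,0,0]},
  {"gripper": 112,"offset": [0,0,-0.06],"angular": [0,0,0]},
])

```text
t: 18.9
eef_pos: [0.5203, 0.2987, 0.142]
tool_rot: [0.003, 0.994, -0.113, -0.002]
contact_force: [1.1, 0.5, -0.2]
gripper_width: 0.563
grasp_force: 0.0
```

drive_tool([
  {"gripper": 0,"offset": [0,0,-0.045],"angular": [0,0,0]},
  {"gripper": 0,"offset": [0,0,-0.055],"angular": [0,0,0]},
  {"gripper": 0,"offset": [0,0,-0.055],"angular": [0,0,0]},
])

```text
t: 19.2
eef_pos: [0.523, 0.3006, 0.2014]
tool_rot: [-0.001, 0.994, -0.113, 0.002]
contact_force: [0.4, -0.9, -0.0]
gripper_width: 1.001
grasp_force: 0.0
```

drive_tool([
  {"gripper": 0,"offset": [0.088,0.213,0],"angular": [0,0,0]},
  {"gripper": 0,"offset": [0.088,0.213,0],"angular": [0,0,0]},
  {"gripper": 0,"offset": [0.088,0.213,0],"angular": [0,0,0]},
  {"gripper": 0,"offset": [0.088,0.213,0],"angular": [0,0,0]},
  {"gripper": 0,"offset": [0.088,0.213,0],"angular": [0,0,0]},
])

```text
t: 19.7
eef_pos: [0.559, 0.0674, 0.1972]
tool_rot: [0.002, 0.993, -0.115, -0.001]
contact_force: [-0.0, -0.2, -0.6]
gripper_width: 1.001
grasp_force: 0.0
```

drive_tool([
  {"gripper": 0,"offset": [0.088,0.213,0],"angular": [0,0,0]},
  {"gripper": 0,"offset": [0.088,0.213,0],"angular": [0,0,0]},
  {"gripper": 0,"offset": [0.088,0.213,0],"angular": [0,0,0]},
  {"gripper": 0,"offset": [0.088,0.213,0],"angular": [0,0,0]},
  {"gripper": 0,"offset": [0.088,0.213,0],"angular": [0,0,0]},
])

```text
t: 20.2
eef_pos: [0.5962, -0.1598, 0.1975]
tool_rot: [0.002, 0.993, -0.115, -0.001]
contact_force: [0.0, 0.1, -0.0]
gripper_width: 0.999
grasp_force: 0.0
```

drive_tool([
  {"gripper": 0,"offset": [0,0,0],"angular": [0,0,0]},
  {"gripper": 0,"offset": [0,0,0],"angular": [0,0,0]},
  {"gripper": 0,"offset": [0,0,0],"angular": [0,0,0]},
])

```text
t: 20.5
eef_pos: [0.597, -0.1528, 0.1984]
tool_rot: [0.0, 0.994, -0.112, -0.001]
contact_force: [0.3, -0.2, 0.9]
gripper_width: 1.002
grasp_force: 0.0
```

Run:
```python
from h import *
m,I=shot("pics/w12.png"); print(wproj(m,(.598,-.1553,.026)),wproj(m,(.579,-.31,.016))); go((.598,-.1553,.073),-13)
cv2.imwrite("pics/sc2.png",optics.read_camera("scene"))
```

```text
[255.713  188.6047] [414.9443 170.0542]
from [ 0.5973 -0.1526  0.1988] off [0.0014 0.0024 0.1258] ang [0.0004 0.0014 0.0035]
```

View pics/w12.png

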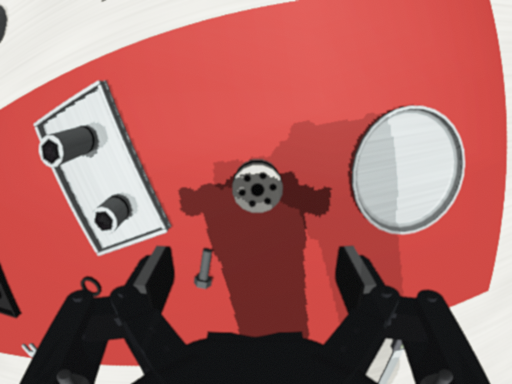

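The piston is at (258,190), as predicted. The dish rim's centre is near (410,169), and the bolt is clear of the fingers. I'll grasp the piston.

drive_tool([
  {"gripper": 0,"offset": [0,0.003,0.05],"angular": [0,0,0]},
  {"gripper": 0,"offset": [0,0.003,0.1],"angular": [0,0,0]},
  {"gripper": 0,"offset": [0,0.003,0.125],"angular": [0,0,0]},
  {"gripper": 0,"offset": [0,0.003,0.125],"angular": [0,0,0]},
  {"gripper": 255,"offset": [0,0.003,0.125],"angular": [0,0,0]},
])

```text
t: 21.1
eef_pos: [0.5974, -0.1569, 0.0751]
tool_rot: [0.0, 0.994, -0.113, 0.0]
contact_force: [0.1, -0.4, 0.2]
gripper_width: 0.857
grasp_force: 0.0
```

drive_tool([
  {"gripper": 255,"offset": [0,0,0],"angular": [0,0,0]},
  {"gripper": 255,"offset": [0,0,0],"angular": [0,0,0]},
  {"gripper": 255,"offset": [0,0,0],"angular": [0,0,0]},
  {"gripper": 255,"offset": [0,0,0],"angular": [0,0,0]},
  {"gripper": 255,"offset": [0,0,0],"angular": [0,0,0]},
])

```text
t: 21.6
eef_pos: [0.5984, -0.1579, 0.0771]
tool_rot: [0.001, 0.994, -0.113, 0.002]
contact_force: [-0.7, 0.4, 5.8]
gripper_width: 0.498
grasp_force: 40.1
```

Run:
```python
from h import *
o=bot.get_obs(); print(o["gripper_width"],o["grasp_force"],o["eef_pos"],o["contact_force"])
go((.578,-.309,o["eef_pos"][2]+.06),-13)
```

```text
0.49769849057833443 40.09468495845795 [ 0.5984 -0.1579  0.0771] [-0.7026  0.4312  5.7538]
from [ 0.5984 -0.1579  0.0771] off [ 0.0144  0.1519 -0.0598] ang [ 0.0011 -0.0058 -0.    ]
```

drive_tool([
  {"gripper": 255,"offset": [0,0,-0.03],"angular": [0,0,0]},
  {"gripper": 255,"offset": [0,0,-0.06],"angular": [0,0,0]},
  {"gripper": 255,"offset": [0.004,0.04,-0.06],"angular": [0,0,0]},
  {"gripper": 255,"offset": [0.008,0.08,-0.06],"angular": [0,0,0]},
  {"gripper": 255,"offset": [0.012,0.12,-0.06],"angular": [0,0,0]},
])

```text
t: 22.1
eef_pos: [0.582, -0.2788, 0.1368]
tool_rot: [0.001, 0.994, -0.113, 0.002]
contact_force: [0.5, -0.0, -0.4]
gripper_width: 0.497
grasp_force: 41.0
```

drive_tool([
  {"gripper": 255,"offset": [0.002,0.02,0],"angular": [0,0,0]},
  {"gripper": 255,"offset": [0.002,0.031,0],"angular": [0,0,0]},
  {"gripper": 255,"offset": [0.002,0.031,0],"angular": [0,0,0]},
  {"gripper": 255,"offset": [0.002,0.031,0],"angular": [0,0,0]},
  {"gripper": 255,"offset": [0.002,0.031,0],"angular": [0,0,0]},
])

```text
t: 22.6
eef_pos: [0.5774, -0.3057, 0.1351]
tool_rot: [-0.0, 0.994, -0.112, 0.0]
contact_force: [0.6, 0.3, -0.5]
gripper_width: 0.496
grasp_force: 41.0
```

Run:
```python
from h import *
m,I=shot("pics/w13.png"); go((.578,-.309,.0822),-13)
```

```text
from [ 0.5774 -0.3058  0.135 ] off [0.0013 0.003  0.0528] ang [ 0.0001 -0.0009  0.0036]
```

View pics/w13.png

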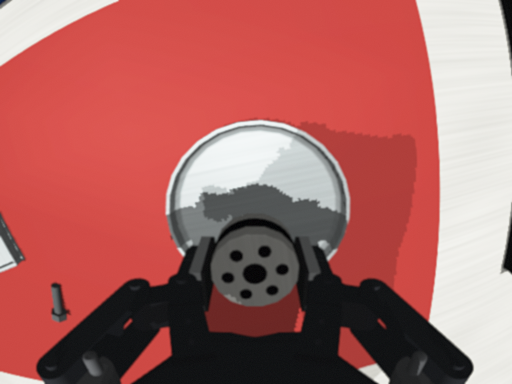

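The dish spans cols 167–349 with its top at row 121. I'll check its fore-aft centre against the piston.

Run:
```python
from h import *
from scipy.optimize import least_squares
m=optics.camera_model("wrist")
P=np.array([onz(fray(m,p),.016)[:2] for p in [(167,205),(349,205),(258,121),(200,145),(318,146),(174,232),(343,230)]])
r=least_squares(lambda v:np.hypot(*(P-v[:2]).T)-v[2],[.578,-.309,.066]);print(r.x,r.fun)
r=least_squares(lambda v:np.hypot(*(P-v[:2]).T)-.066,[.578,-.309]);print(r.x,r.fun)
print(wproj(m,(.5774,-.3058,.016)))
```

```text
[ 0.5763 -0.3095  0.0637] [ 0.0012  0.001   0.0012 -0.001  -0.0011 -0.0007 -0.0005]
[ 0.5739 -0.309 ] [-0.0008 -0.001   0.0014 -0.0014 -0.0014 -0.0035 -0.0033]
[252.8215 215.233 ]
```

The dish centre is at (0.577,−0.309), 3 mm from the tool. I'll lower and release.

drive_tool([
  {"gripper": 255,"offset": [0,0.003,0.02],"angular": [0,0,0]},
  {"gripper": 255,"offset": [0,0.003,0.04],"angular": [0,0,0]},
  {"gripper": 255,"offset": [0,0.003,0.05],"angular": [0,0,0]},
  {"gripper": 255,"offset": [0,0.003,0.052],"angular": [0,0,0]},
  {"gripper": 255,"offset": [0,0.003,0.052],"angular": [0,0,0]},
])

```text
t: 23.15
eef_pos: [0.5763, -0.3105, 0.083]
tool_rot: [0.0, 0.994, -0.113, 0.0]
contact_force: [0.0, -0.1, -0.9]
gripper_width: 0.503
grasp_force: 41.0
```

drive_tool([
  {"gripper": 255,"offset": [0,0,0.0005],"angular": [0,0,0]},
  {"gripper": 255,"offset": [0,0,0.0005],"angular": [0,0,0]},
])

```text
t: 23.35
eef_pos: [0.5765, -0.3112, 0.0833]
tool_rot: [0.001, 0.994, -0.113, 0.001]
contact_force: [-0.0, -0.7, -1.4]
gripper_width: 0.502
grasp_force: 41.0
```

drive_tool([
  {"gripper": 255,"offset": [0,0,0.001],"angular": [0,0,0]},
  {"gripper": 85,"offset": [0,0,0.001],"angular": [0,0,0]},
  {"gripper": 85,"offset": [0,0,0.001],"angular": [0,0,0]},
  {"gripper": 85,"offset": [0,0,0.001],"angular": [0,0,0]},
  {"gripper": 85,"offset": [0,0,0],"angular": [0,0,0]},
])

```text
t: 23.85
eef_pos: [0.5759, -0.3111, 0.0824]
tool_rot: [0.001, 0.994, -0.113, 0.0]
contact_force: [-0.8, -0.2, -0.5]
gripper_width: 0.667
grasp_force: 0.0
```

drive_tool([
  {"gripper": 85,"offset": [0,0,-0.03],"angular": [0,0,0]},
  {"gripper": 85,"offset": [0,0,-0.07],"angular": [0,0,0]},
  {"gripper": 0,"offset": [0,0,-0.12],"angular": [0,0,0]},
  {"gripper": 0,"offset": [0,0,-0.16],"angular": [0,0,0]},
  {"gripper": 0,"offset": [0,0,-0.16],"angular": [0,0,0]},
])

```text
t: 24.35
eef_pos: [0.5789, -0.3122, 0.2497]
tool_rot: [0.002, 0.994, -0.113, 0.006]
contact_force: [1.6, 0.1, 0.8]
gripper_width: 0.997
grasp_force: 0.0
```

drive_tool([
  {"gripper": 0,"offset": [0,0,0],"angular": [0,0,0]},
  {"gripper": 0,"offset": [0,0,0],"angular": [0,0,0]},
  {"gripper": 0,"offset": [0,0,0],"angular": [0,0,0]},
  {"gripper": 0,"offset": [0,0,0],"angular": [0,0,0]},
  {"gripper": 0,"offset": [0,0,0],"angular": [0,0,0]},
])

```text
t: 24.85
eef_pos: [0.5756, -0.3107, 0.2414]
tool_rot: [0.0, 0.994, -0.113, -0.0]
contact_force: [-0.1, -0.7, -0.1]
gripper_width: 1.0
grasp_force: 0.0
```

Run:
```python
from h import *
a=optics.read_camera("side")[70:350,150:430]; w=optics.read_camera("scene")[130:300,80:420]
a=cv2.convertScaleAbs(cv2.resize(a,(390,390)),alpha=1.5); w=cv2.resize(cv2.convertScaleAbs(w,alpha=1.8),(400,200)); o=np.zeros((390,800,3),np.uint8); o[:,:390]=a; o[:200,395:795]=w
x=cv2.resize(optics.read_camera("wrist"),(250,188)); o[201:389,395:645]=x
cv2.imwrite("pics/fin.png",o)
```

```text
(no output)
```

View pics/fin.png

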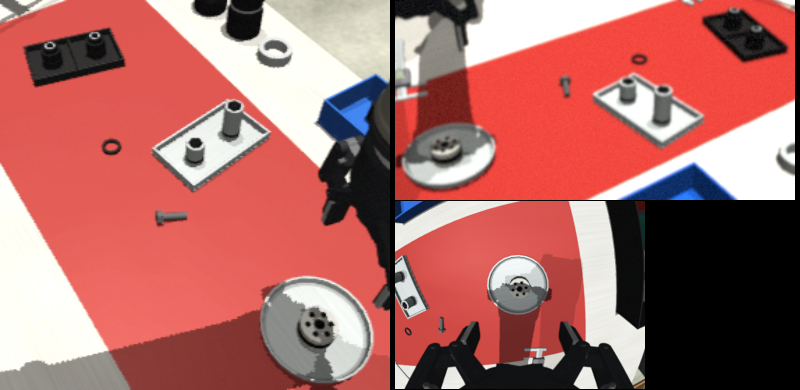

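All five stand upright in their places: two sockets in the tray, one head per bay, the piston mid-dish. The bolt and ring haven't moved, and the gripper is clear.

```bash
python3 -c "
from station import bot
print(bot.hand_in())"
```

```text
the job is handed in; nothing more can be done
None
```

The job is handed in at about 25 s of the 134 s allowed: both sockets stand in the steel tray, one seal head is in each bin bay, the piston is in the dish, and the bolt and ring were left where they lay.

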